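Hang the drying basket on the spring-gated drip hook

TASK

Hang the primed puppet heads up to dry: drop the head that stands on the table into the free half of the wire basket, swing up the basket's bail and hang the basket by the raised eye in the middle of its bail on the drip stand's hook, pressed past the brass spring gate so that the gate snaps shut over the wire. Leave the basket hanging still and level over the bowl with both heads in it. Do not force the hook, shove the stand or disturb the bowl, the primer bottle or the red puppet.

Things in the scene. Friction and masses are not known exactly. Their poses are not given: they have to be found in the camera images.
- basket: Open wire-mesh drying basket, 84 mm (its x) by 140 mm (its y) by 48 mm high, inside 78 x 134 mm, floor 3 mm thick, about 0.31 kg with its bail. Origin: centre of the underside; z up. Nothing passes through the mesh. The wire bail is hinged at the middles of the two short sides, on an axis along the basket's y, 46 mm above the origin.
- bail (a joint): Angle of the bail (rad): 0 = straight up, 1.58 = folded to the basket's -x side (stop), level with the rim, its bar 38 mm outside the long wall; -1.58 = folded to +x. It swings freely and falls over by itself. Pinched hard it keeps its angle to the fingers and tilts or lifts the basket; pinched lightly (20 N) it turns between the pads as the bar is led round the hinge in an arc.
- bail_grip (a point): Middle of the bail's straight cross bar (5 mm wire along the basket's y, 80 mm from the hinge axis). Two red sleeves, 10 mm in diameter and 28 mm long, are fixed on the bar, centred 32 mm to either side of this point along the basket's y: the places to grip. They do not turn on the wire.
- bail_eye (a point): Wire centre of the raised eye in the middle of the bail: a hump of bare 5 mm wire, 16 mm wide at its top, 8 mm farther out than the bar (88 mm from the hinge axis, above point bail_grip when the bail is up). The hook goes under this hump.
- stand: Free-standing drip stand, 2.4 kg: grey base plate 195 x 156 x 10 mm, an upright 10 mm rod 85 mm in +x of its origin, and an arm along its x axis that ends in the hook over the bowl. Origin: on the table under the mean place of the hook. The hook opens upward, its free tip faces the stand's -x: the bail, held parallel to the stand's y, comes over the tip in +x, then down.
- boss (a point): Black clamp block (20 x 18 x 26 mm, top 272 mm above the table, with a thumbscrew) on top of the upright rod. The arm, a 7 mm steel rod 261 mm above the table, goes through it and is clamped tight, but at a different reach each time: the hook stands up to 10 mm nearer to or farther from the rod than its mean place. This is not measured: feel or look for the hook.
- hook_mean (a point): Mean place of the hook's seat, the lowest point of its inside, 225 mm above the table; the true seat lies up to 10 mm from it along the stand's x. A wire at rest in the seat has its centre 2.5 mm above it. The hook is a U of 7 mm rod, 35 mm wide inside: inner faces of free leg and shank 17.5 mm in -x and +x of the true seat. Tip: an 8 mm ball 24.5 mm in -x of it, top 45 mm above it.
- gate (a joint): Angle of the brass spring gate across the hook's mouth (rad): 0 = shut, grows as it is pressed down, stop 0.42, cannot open upward. Hinge on the shank 34 mm above the seat; 34 mm long, it slopes 10 degrees down to 2 mm short of the free leg. A wire pressed down along the free leg, touching it or up to 2 mm off it, slips past with 6 to 9 N and it snaps shut; farther in it only hits its stop.
- puppet_head: Small bald flesh-coloured clay puppet head on a whitish wrapped neck, 37 x 36 x 42 mm, about 0.06 kg, standing upright on the table in front of the robot. Origin: centre of its underside.
- head_in_basket: A second head of the same kind that already lies in the basket, in the half towards the basket's -y (about 45 mm from the middle). Origin: centre of its underside.
- drip_bowl: White bowl, 146 mm across and 62 mm high, standing loose on the stand's base plate under the hook. Origin: centre of its underside.
- primer: Bystander: small primer bottle with a dark woolly puppet head drying on it, 54 x 54 x 136 mm, loose, beyond the gap between basket and stand. Origin: centre of its underside.
- doll: Bystander: puppet with a round red body and a white head, 72 x 69 x 118 mm, loose, on the right. Origin: centre of its underside.

How it is judged:
At the end, for the whole second after the job is handed in: The bail's eye lies in the hook (within 25 mm along and 15 mm across of its mean seat, 6 mm below to 10 mm above it), the gate is shut (under 0.10 rad), the basket hangs within 17 degrees of upright, still, both heads in it; the stand is upright, the bowl level and within 30 mm of under the hook (x of bail_eye in the frame of hook_mean between -0.025 and 0.025 m and y of bail_eye in the frame of hook_mean between -0.015 and 0.015 m and z of bail_eye in the frame of hook_mean between -0.006 and 0.01 m and x of puppet_head in the frame of basket between -0.045 and 0.045 m and y of puppet_head in the frame of basket between -0.073 and 0.073 m and z of puppet_head in the frame of basket between -0.01 and 0.05 m and x of head_in_basket in the frame of basket between -0.045 and 0.045 m and y of head_in_basket in the frame of basket between -0.073 and 0.073 m and z of head_in_basket in the frame of basket between -0.01 and 0.05 m and value of joint gate below 0.1 rad and angle between basket's own z axis and vertical below 0.3 rad and linear speed of each of basket, puppet_head below 0.08 m/s and angle between stand's own z axis and vertical below 0.05 rad and horizontal distance between drip_bowl and hook_mean below 0.03 m and angle between drip_bowl's own z axis and vertical below 0.1 rad); the robot touches nothing.
It fails at once if the stand is shoved (over 30 mm) or tipped (over 0.15 rad) (distance of stand from where it was at the start of the episode above 0.03 m or angle between stand's own z axis and vertical above 0.15 rad).
It fails at once if the hook is forced: over 50 N between basket or bail and stand (contact force between basket and stand above 50 N).
It fails at once if the primer bottle or the red puppet is pushed (over 30 mm) or knocked over (distance of any of primer, doll from where it was at the start of the episode above 0.03 m or angle between any of primer, doll's own z axis and vertical above 0.5 rad).
It also fails if it takes over 62 s, if anything falls off the work surface, if the arm or the gripper's body presses on something with over 40 N, if the wrist force passes 120 N, or if a joint passes its speed limit or range.

ROBOT

A 7-joint arm with a two-finger parallel gripper is mounted at the origin on the work surface; the furniture and walls round the work are solid. World frame = base frame: x ahead of the robot, y to its left, z up, the work surface at z = 0. Lengths are in m, angles in rad, forces in N, time in s.
With the tool pointing down it reaches from about 0.35 to 0.9 m from the base axis. Payload 8.1 kg.
Tool frame: the origin (TCP) lies midway between the tips of the shut fingers; the grasp point (between the pads) lies r.grasp_offset behind it (r.grasp_offset is the distance from the TCP to the grasp point, in m); z points along the fingers, y is the line along which they close (so a half turn about z gives the same grasp; the last joint's range is limited). The gripper opens to 92 mm and grips with 3 to 60 N. Pads are 19 mm wide; open, the fingers measure 130 mm over their backs; the gripper's body (75 mm by 190 mm) begins 47 mm behind the grasp point.
Start: joints at [1.014, 0.434, 0.025, 1.573, -0.012, 1.134, -0.075], TCP at [0.274, -0.562, 0.227] pointing down, gripper open.
Joint ranges: [-2.62, 2.62], [-0.44, 2.09], [-1.27, 1.32], [0.08, 2.57], [-1.32, 4.46], [0.12, 2], [-2.74, 2.74]. Speed limits (rad/s): [2.22, 2.22, 3.01, 3.01, 3.14, 3.14, 3.14].

INTERFACE

Orientations are given as a unit quaternion [w, x, y, z].
In Python, from rig import r, probe_bus, snapshot gives the robot as it stands (r), with the cameras as plain functions and the readings (probe_bus).
- The arm moves only by the shell command python3 shift.py [FORCE], which reads ROWS from standard input. ROWS is a JSON list of rows, 1 to 5 of them, each of 7 numbers: the finger opening in m, then dx, dy, dz in fractions of the full range, 1 being 600 mm, then a rotation vector rx, ry, rz in parts of the range, where 1.0 means 4 rad; each row is the pose to reach, as a shift and turn from the pose commanded when the command began, along the tool's axes at that moment; what a row does not reach only later rows make up. A row lasts 1/12 s, in which the tool goes at most 0.0417 m and 0.125 rad, less where a joint would pass 70% of its speed; a pose out of reach is approached as far as the arm can. The fingers move at their own pace and stop on an object; FORCE is the grip in N (left out, the last holds). Time passes only in rows, so rows that do not move let the fingers close. It prints the time, the measured TCP pose, the force, the opening and the grip force at its end. No shift or turn number may pass 1 either way. Input that does not fit is refused with a message, and nothing moves.
- probe_bus.state(): the state, without advancing time (a new reading comes with each control period).
- snapshot(name): name is "side" or "top" or "wrist"; returns a dict with "frame" (400x640x3 uint8, red, green, blue), "vertical_fov" (degrees; the focal length in pixels is half the picture's height over the tangent of half this angle, whatever the lens; pixels are square), "cx", "cy" (the principal point, pixels), "rvec" (rotation vector, rad) and "tvec" (3), from world to camera coordinates, as OpenCV has them. Camera axes: x right, y down, z forward; pixel columns grow to the right and rows downward; lengths in m; the calibration is good to about 2 mm. A picture is of the moment at which its call begins. There is no depth.
- r.close_job(): hands the job in; it is judged then, once.
The state is a dict: "time_s": time; "joint_positions": joint angles; "qvel": joint speeds; "effort": joint torques, N m; "tool_pos": TCP position; "eef_rot": TCP orientation; "ft_force": force on the tool from outside, world axes, zero at the start; "moment": the same for the moment, N m; "width": finger opening in m; "grip_force": force on a finger pad.
Only numpy, scipy, OpenCV 4.12 (cv2) and the standard library are available. Lean on these libraries where they do the work, as an engineer would, in place of code of your own. Each camera call takes 0.05 s, during which the arm holds its last target. There are 200 camera calls.

## Working session

There is one attempt and no reset: what is moved stays moved. The work goes in short steps, Python scripts to look and compute and a shell command to move; the robot and the scene stay as the last step left them, time stands still between calls to the robot, and variables do not carry over. Pictures are saved under pics/ and viewed, at most 10 in all, crops included, and the job is handed in when it is done.

```bash
ls; mkdir -p pics; python3 - <<'E'
from rig import r, probe_bus, snapshot
import cv2
s=probe_bus.state(); print(s['time_s'],s['tool_pos'],s['eef_rot'],s['width'],r.grasp_offset)
for n in("side","top"):
    d=snapshot(n); cv2.imwrite(f'pics/{n}0.png',cv2.cvtColor(d['frame'],cv2.COLOR_RGB2BGR)); print(n,{k:v for k,v in d.items() if k!='frame'})
E
```

```text
pics
rig.py
shift.py
0.0 [ 0.27373471 -0.5613193   0.22593903] [-7.39257630e-04  9.74379604e-01  2.24908401e-01 -2.27271126e-04] 0.09169494756240354 0.0188
side {'vertical_fov': 53.126189115861884, 'cx': 313.1700758150322, 'cy': 192.3954947048777, 'rvec': array([ 0.46044987, -2.70146802,  1.22040508]), 'tvec': array([0.51296141, 0.27829235, 1.05094787])}
top {'vertical_fov': 50.67324970034917, 'cx': 320.8996040478246, 'cy': 195.37113031676913, 'rvec': array([ 2.12494159, -2.18291588,  0.17333555]), 'tvec': array([-0.04609222,  0.60170182,  1.17765471])}
```

View pics/side0.png

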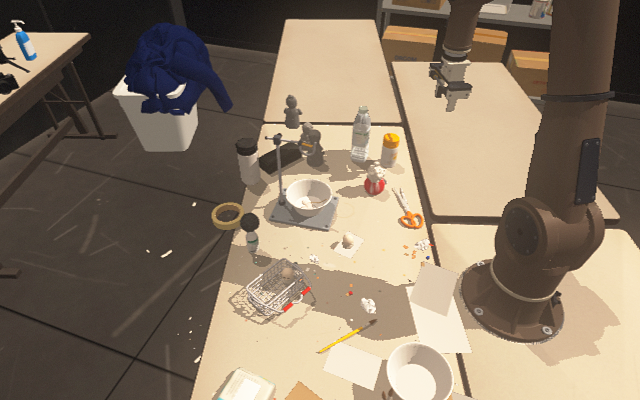

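View pics/top0.png

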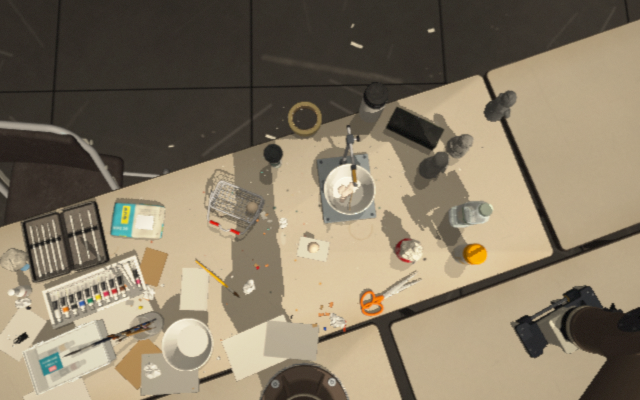

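The side view shows the basket at about (278,288), the table head at (348,240) and the stand at (305,200). The top view shows the basket at (235,205), the head at (313,247) and the hook at (350,180). I'll enlarge both.

```bash
python3 - <<'E'
import cv2
a=cv2.imread('pics/top0.png')[115:263,195:392]; cv2.imwrite('pics/topc.png',cv2.resize(a,None,fx=4,fy=4,interpolation=cv2.INTER_CUBIC))
a=cv2.imread('pics/side0.png')[125:325,235:435]; cv2.imwrite('pics/sidec.png',cv2.resize(a,None,fx=3,fy=3,interpolation=cv2.INTER_CUBIC))
E
```

```text
(no output)
```

View pics/topc.png

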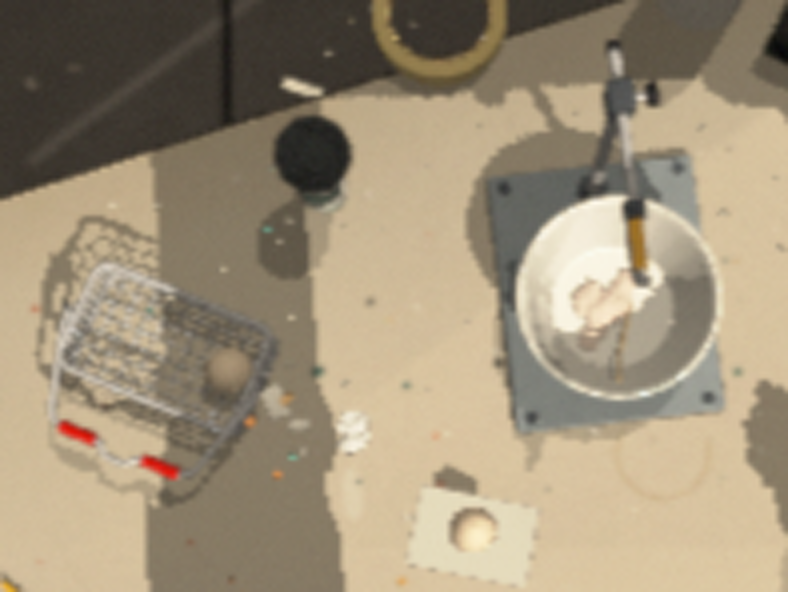

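View pics/sidec.png

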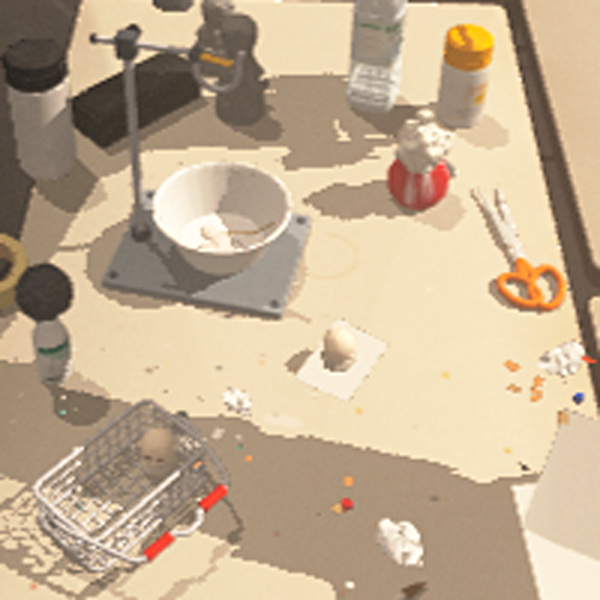

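The top crop shows the bail folded towards the robot, with sleeves at (77,433) and (161,467). The table head is at (473,530), the boss at (621,96) and the gate and tip at (637,220)–(641,278). The side crop shows sleeves at (158,546) and (214,496), the head at (340,345) and the hook near (220,70). Next I'll fit the poses.

```bash
cat > h.py <<'E'
import numpy as np, cv2
from scipy.optimize import least_squares
from scipy.spatial.transform import Rotation as R
from rig import r, probe_bus, snapshot
def cam(n):
    d=snapshot(n); f=200/np.tan(np.radians(d['vertical_fov']/2))
    K=np.array([[f,0,d['cx']],[0,f,d['cy']],[0,0,1]]); return d,K
def proj(P,c): return cv2.projectPoints(np.atleast_2d(np.float64(P)),c[0]['rvec'],c[0]['tvec'],c[1],None)[0][:,0]
def place(L,x,y,yaw): return R.from_euler('z',yaw).apply(np.atleast_2d(L))+[x,y,0]
def tri(obs): # [(cam,uv)]
    return least_squares(lambda p:np.concatenate([proj(p,c)[0]-uv for c,uv in obs]),[.5,0,.1]).x
def pose():
    s=probe_bus.state(); q=np.array(s['eef_rot']); return np.array(s['tool_pos']),R.from_quat(q,scalar_first=True)
def target(g,yaw,tilt):
    """tool-down pose with grasp point g; tool x axis along -y(yaw frame): closes along yaw-frame x; body leans to +y by tilt"""
    z=np.array([0,-np.sin(tilt),-np.cos(tilt)]); y=np.array([1,0,0]); x=np.cross(y,z)
    T=R.from_euler('z',yaw)*R.from_matrix(np.array([x,y,z]).T)
    return np.array(g)+r.grasp_offset*T.as_matrix()[:,2],T
def row(p,T):
    p0,T0=pose(); return np.round(np.r_[T0.inv().apply(p-p0),(T0.inv()*T).as_rotvec()],4)
E
cat > fit.py <<'E'
from h import *
S=cam('side');T=cam('top')
t=lambda u,v:np.array([195+(u+.5)/4-.5,115+(v+.5)/4-.5]); s=lambda u,v:np.array([235+(u+.5)/3-.5,125+(v+.5)/3-.5])
s1=tri([(T,t(77,433)),(S,s(158,546))]); s2=tri([(T,t(161,467)),(S,s(214,496))])
print('sleeves',s1,s2,np.linalg.norm(s1-s2))
print('head',tri([(T,t(473,530)),(S,s(340,345))]),'boss',tri([(T,t(621,96)),(S,s(128,42))]),'tip',tri([(T,t(641,278)),(S,s(243,50))]))
print('doll',tri([(T,np.array([408,250])),(S,np.array([375,180]))]),'primer',tri([(T,t(312,155)),(S,s(45,292))]))
# stand fit: corners z=.01, boss centre z=.259
L=lambda c:np.array([[c+.0975,.078,.01],[c+.0975,-.078,.01],[c-.0975,-.078,.01],[c-.0975,.078,.01],[.085,0,.259]])
ut=np.array([t(488,178),t(690,152),t(722,408),t(518,432),t(621,96)])
us=np.array([s(150,190),s(105,284),s(279,313),s(310,215),s(128,42)])
def f(p):
    P=place(L(p[3]),*p[:3]); return np.r_[(proj(P,T)-ut).ravel(),(proj(P[[4,2,3]],S)-us[[4,2,3]]).ravel()]
q=least_squares(f,[.6,-.1,0,0]); print('stand',q.x,'res',np.round(f(q.x),1))
# basket fit: sleeves + rim corners
B=np.array([[-.08,.032,.046],[-.08,-.032,.046]])
def g(p):
    P=place(B,*p); return np.r_[(proj(P,T)-[t(77,433),t(161,467)]).ravel(),(proj(P,S)-[s(158,546),s(214,496)]).ravel()]
b=least_squares(g,[.5,.1,0]); print('basket',b.x,'res',np.round(g(b.x),1))
rim=place([[x,y,.048] for x in(-.041,.041) for y in (-.069,.069)],*b.x)
print('rim in topcrop',np.round((proj(rim,T)-[195,115])*4),'sidecrop',np.round((proj(rim,S)-[235,125])*3))
E
python3 fit.py
```

```text
sleeves [0.52646151 0.24371177 0.04844631] [0.50024957 0.18392896 0.04934748] 0.06528294014398928
head [ 0.45060086 -0.03569044  0.02626976] boss [ 0.70267042 -0.13277726  0.26304905] tip [ 0.58872577 -0.1391923   0.27494594]
doll [ 0.43444138 -0.30544943  0.04688255] primer [0.7081741  0.06820502 0.11384195]
stand [ 0.61895348 -0.1421564   0.12714279  0.00855916] res [ -0.6   0.5  -0.1  -0.6   3.1  -1.1   2.    1.   -0.4   1.2  -1.5   1.1
   9.3 -33.9  -9.5  31.9]
basket [ 0.58708484  0.18120863 -0.41241722] res [ 0.8  0.7  0.4  0.7 -0.5  0.1 -1.   0.6]
rim in topcrop [[231. 437.]
 [ 53. 364.]
 [276. 331.]
 [100. 260.]] sidecrop [[207. 444.]
 [ 90. 544.]
 [143. 394.]
 [ 25. 487.]]
```

```bash
sed -i 's/s(279,313),s(310,215)/s(310,215),s(279,313)/' fit.py; cat >> fit.py <<'E'
x,y,a,_=q.x
for n,P in(('boss',[.085,0,.259]),('ball',[-.0245,0,.266]),('seat',[0,0,.225]),('shankhinge',[.021,0,.259])):
    for o in(0,.01):
        W=place(np.array(P)+[o if n!='boss' else 0,0,0],x,y,a); print(n,o,W.round(4),(proj(W,T)[0]-[195,115])*4,(proj(W,S)[0]-[235,125])*3)
E
python3 fit.py | grep -v rim
python3 - <<'E'
from h import *
p,T=target([.4506,-.0357,.13],-.9,0); print(row(p,T)); p,T=target([.4506,-.0357,.13],.1,0); print(row(p,T)); 
E
```

```text
sleeves [0.52646151 0.24371177 0.04844631] [0.50024957 0.18392896 0.04934748] 0.06528294014398928
head [ 0.45060086 -0.03569044  0.02626976] boss [ 0.70267042 -0.13277726  0.26304905] tip [ 0.58872577 -0.1391923   0.27494594]
stand [ 0.61887417 -0.13973528  0.08717163  0.00805384] res [-0.1 -0.5  0.7  0.4  1.3  0.3 -0.1  0.3 -0.   1.1 -1.5  0.9 -0.4  0.1
 -0.5  0.4]
basket [ 0.58708484  0.18120863 -0.41241722] res [ 0.8  0.7  0.4  0.7 -0.5  0.1 -1.   0.6]
 [ 53. 364.]
 [276. 331.]
 [100. 260.]] sidecrop [[207. 444.]
 [ 90. 544.]
 [143. 394.]
 [ 25. 487.]]
boss 0 [[ 0.7036 -0.1323  0.259 ]] [619.44061551  98.97421347] [122.56026584  43.84215899]
boss 0.01 [[ 0.7036 -0.1323  0.259 ]] [619.44061551  98.97421347] [122.56026584  43.84215899]
ball 0 [[ 0.5945 -0.1419  0.266 ]] [643.40240128 273.79990606] [233.14199961  53.65161135]
ball 0.01 [[ 0.6044 -0.141   0.266 ]] [641.27202433 257.31536788] [222.83083255  52.17042855]
seat 0 [[ 0.6189 -0.1397  0.225 ]] [632.01751228 246.43313577] [208.68736706  85.52641956]
seat 0.01 [[ 0.6288 -0.1389  0.225 ]] [629.99201598 230.6782449 ] [198.69830516  84.03381169]
shankhinge 0 [[ 0.6398 -0.1379  0.259 ]] [632.70134186 201.67800087] [186.72033058  53.12317912]
shankhinge 0.01 [[ 0.6498 -0.137   0.259 ]] [630.613808   185.51013587] [176.60562866  51.66004543]
[ 0.3894 -0.3952  0.1154 -0.0005 -0.     -0.2171]
[ 3.8940e-01 -3.9520e-01  1.1540e-01 -5.0000e-04 -3.0000e-04 -1.2171e+00]
```

```bash
cat >> h.py <<'E'
def plan(p,T,lim=.2,rl=.6):
    """end rows of successive 5-row commands, each in the tool frame at that command's start"""
    p0,T0=pose(); v=T0.inv()*T; n=int(np.ceil(max(np.linalg.norm(p-p0)/lim,v.magnitude()/rl,.01)))
    for i in range(n):
        A=T0*R.from_rotvec(v.as_rotvec()*i/n); print(np.round(np.r_[A.inv().apply((p-p0)/n),v.as_rotvec()/n],3).tolist())
E
python3 - <<'E'
from h import *
plan(*target([.4506,-.0357,.19],1.158,0))
E
```

```text
[0.097, -0.099, 0.014, -0.0, -0.0, -0.569]
[0.135, -0.031, 0.014, -0.0, -0.0, -0.569]
[0.131, 0.047, 0.014, -0.0, -0.0, -0.569]
[0.085, 0.11, 0.014, -0.0, -0.0, -0.569]
```

Units first: shifts go in shares of 600 mm and turns go in shares of 4 rad. So -0.099 m is -0.165, 0.097 m is 0.1617, -0.569 rad is -0.1423.

```bash
echo '[[0.06, 0.0317, -0.0333, 0.005, 0, 0, -0.0285], [0.06, 0.065, -0.0667, 0.01, 0, 0, -0.057], [0.06, 0.0967, -0.1, 0.015, 0, 0, -0.0855], [0.06, 0.13, -0.1333, 0.02, 0, 0, -0.114], [0.06, 0.1617, -0.165, 0.0233, 0, 0, -0.1423]]' | python3 shift.py 20
echo '[[0.06, 0.045, -0.01, 0.005, 0, 0, -0.0285], [0.06, 0.09, -0.02, 0.01, 0, 0, -0.057], [0.06, 0.135, -0.03, 0.015, 0, 0, -0.0855], [0.06, 0.18, -0.0417, 0.02, 0, 0, -0.114], [0.06, 0.225, -0.0517, 0.0233, 0, 0, -0.1423]]' | python3 shift.py
echo '[[0.06, 0.0433, 0.015, 0.005, 0, 0, -0.0285], [0.06, 0.0867, 0.03, 0.01, 0, 0, -0.057], [0.06, 0.13, 0.0467, 0.015, 0, 0, -0.0855], [0.06, 0.175, 0.0617, 0.02, 0, 0, -0.114], [0.06, 0.2183, 0.0783, 0.0233, 0, 0, -0.1423]]' | python3 shift.py
echo '[[0.06, 0.0283, 0.0367, 0.005, 0, 0, -0.0285], [0.06, 0.0567, 0.0733, 0.01, 0, 0, -0.057], [0.06, 0.085, 0.11, 0.015, 0, 0, -0.0855], [0.06, 0.1133, 0.1467, 0.02, 0, 0, -0.114], [0.06, 0.1417, 0.1833, 0.0233, 0, 0, -0.1423]]' | python3 shift.py
echo '[[0.06, 0, 0, 0, 0, 0, 0]]' | python3 shift.py
python3 - <<'E'
from h import *
print(probe_bus.state()['joint_positions'])
plan(*target([.4506,-.0357,.19],1.158,0))
d=snapshot('wrist'); cv2.imwrite('pics/w1.png',cv2.cvtColor(d['frame'],cv2.COLOR_RGB2BGR))
c=cam('wrist'); print(proj([.4506,-.0357,.026],c))
E
```

```text
time_s: 0.72
tool_pos: [0.318, -0.4287, 0.2125]
eef_rot: [-0.0, 0.871, 0.492, -0.0]
ft_force: [0.7, -0.9, 0.1]
width: 0.0629
grip_force: 0.0
time_s: 1.13
tool_pos: [0.3617, -0.2975, 0.1986]
eef_rot: [0.0, 0.698, 0.716, -0.0]
ft_force: [-0.1, 0.7, 0.3]
width: 0.0599
grip_force: 0.0
time_s: 1.55
tool_pos: [0.4059, -0.1656, 0.1847]
eef_rot: [0.0, 0.469, 0.883, -0.0]
ft_force: [0.8, -0.6, -0.5]
width: 0.06
grip_force: 0.0
time_s: 1.97
tool_pos: [0.4502, -0.0339, 0.1707]
eef_rot: [0.0, 0.202, 0.979, -0.0]
ft_force: [0.2, -0.3, -0.2]
width: 0.0599
grip_force: 0.0
time_s: 2.05
tool_pos: [0.4515, -0.0297, 0.171]
eef_rot: [0.001, 0.198, 0.98, 0.002]
ft_force: [-0.3, 1.3, 1.0]
width: 0.0603
grip_force: 0.0
[ 0.50924337  0.29478441 -0.67651171  2.00844316  0.22918485  0.91120008
  0.88422953]
[-0.002, -0.006, -0.0, 0.003, 0.001, 0.014]
[[310.47861319 187.87537225]]
```

View pics/w1.png

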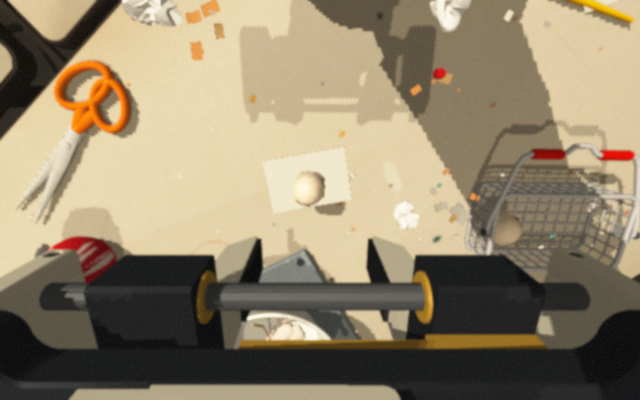

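The wrist view shows the head at (309,187), within 2 px of the prediction. I'll go down in two stages and grip.

Converted, 0.1 m is 0.1667, 0.08 m is 0.1333.

```bash
echo '[[0.06, 0, 0, 0.0667, 0, 0, 0], [0.06, 0, 0, 0.1333, 0, 0, 0], [0.06, 0, 0, 0.1667, 0, 0, 0], [0.06, 0, 0, 0.1667, 0, 0, 0]]' | python3 shift.py; python3 - <<'E'
from h import *
plan(*target([.4506,-.0357,.028],1.158,0))
E
```

```text
time_s: 2.48
tool_pos: [0.4468, -0.0368, 0.0673]
eef_rot: [-0.003, 0.206, 0.979, -0.001]
ft_force: [-1.3, -0.5, 0.4]
width: 0.0598
grip_force: 0.0
[-0.003, 0.003, 0.058, -0.003, -0.006, -0.002]
```

Converted, 0.059 m is 0.0983, 0.035 m is 0.0583.

```bash
echo '[[0.06, -0.0017, 0.0017, 0.0583, 0, 0, 0], [0.06, -0.0017, 0.0017, 0.0983, 0, 0, 0], [0.06, -0.0017, 0.0017, 0.0983, 0, 0, 0]]' | python3 shift.py; echo '[[0.02, 0, 0, 0, 0, 0, 0], [0.02, 0, 0, 0, 0, 0, 0], [0.02, 0, 0, 0, 0, 0, 0], [0.02, 0, 0, 0, 0, 0, 0], [0.02, 0, 0, 0, 0, 0, 0]]' | python3 shift.py 20;echo '[[0.02, 0, 0, -0.0667, 0, 0, 0], [0.02, 0, 0, -0.1333, 0, 0, 0], [0.02, 0, 0, -0.1667, 0, 0, 0], [0.02, 0, 0, -0.1667, 0, 0, 0]]' | python3 shift.py; python3 - <<'E'
from h import *
b=np.array([.5871,.1812]); g=place([0,.025,0],.5871,.1812,-.412)[0]; print(g)
plan(*target([g[0],g[1],.14],1.158,0))
E
```

```text
time_s: 2.73
tool_pos: [0.4498, -0.0358, 0.0098]
eef_rot: [-0.002, 0.206, 0.979, -0.001]
ft_force: [-1.6, -0.3, -0.5]
width: 0.0601
grip_force: 0.0
time_s: 3.15
tool_pos: [0.4521, -0.0349, 0.0128]
eef_rot: [0.001, 0.205, 0.979, -0.0]
ft_force: [0.2, -0.5, 0.4]
width: 0.0312
grip_force: 0.4
time_s: 3.48
tool_pos: [0.454, -0.0344, 0.1162]
eef_rot: [0.004, 0.205, 0.979, 0.0]
ft_force: [1.2, 0.8, -0.7]
width: 0.0305
grip_force: 20.0
[0.59711107 0.20410804 0.        ]
[-0.018, 0.138, -0.002, 0.001, 0.003, 0.0]
[-0.018, 0.138, -0.002, 0.001, 0.003, 0.0]
```

Converted, 0.138 m is 0.23, 0.112 m is 0.1867.

```bash
echo '[[0.02, -0.0067, 0.0467, 0, 0, 0, 0], [0.02, -0.0133, 0.0933, 0, 0, 0, 0], [0.02, -0.02, 0.14, 0, 0, 0, 0], [0.02, -0.025, 0.1867, 0, 0, 0, 0], [0.02, -0.03, 0.23, -0.0033, 0, 0, 0]]' | python3 shift.py; echo '[[0.02, -0.0067, 0.0467, 0, 0, 0, 0], [0.02, -0.0133, 0.0933, 0, 0, 0, 0], [0.02, -0.02, 0.14, 0, 0, 0, 0], [0.02, -0.025, 0.1867, 0, 0, 0, 0], [0.02, -0.03, 0.23, -0.0033, 0, 0, 0]]' | python3 shift.py;echo '[[0.02, 0, 0, 0, 0, 0, 0], [0.02, 0, 0, 0, 0, 0, 0]]' | python3 shift.py; python3 - <<'E'
from h import *
plan(*target([.5971,.2041,.045],1.158,0))
d=snapshot('wrist'); cv2.imwrite('pics/w2.png',cv2.cvtColor(d['frame'],cv2.COLOR_RGB2BGR))
c=cam('wrist'); print(proj(place([[0,.025,.048],[.041,.069,.048],[-.041,.069,.048],[-.041,-.069,.048],[.041,-.069,.048],[-.08,.032,.046],[-.08,-.032,.046]],.5871,.1812,-.412),c).round())
E
```

```text
time_s: 3.9
tool_pos: [0.5232, 0.0858, 0.1133]
eef_rot: [-0.0, 0.205, 0.979, -0.0]
ft_force: [-0.5, -0.1, -0.1]
width: 0.0303
grip_force: 20.0
time_s: 4.32
tool_pos: [0.5949, 0.205, 0.115]
eef_rot: [-0.0, 0.204, 0.979, -0.0]
ft_force: [0.5, 0.7, -0.7]
width: 0.0303
grip_force: 20.0
time_s: 4.48
tool_pos: [0.5945, 0.2055, 0.1152]
eef_rot: [-0.0, 0.203, 0.979, 0.0]
ft_force: [0.3, -0.4, -0.5]
width: 0.0308
grip_force: 20.0
[-0.003, -0.0, 0.089, 0.0, -0.001, 0.003]
[[316. 216.]
 [369. 263.]
 [375. 164.]
 [189. 164.]
 [201. 262.]
 [326. 109.]
 [235. 109.]]
```

View pics/w2.png

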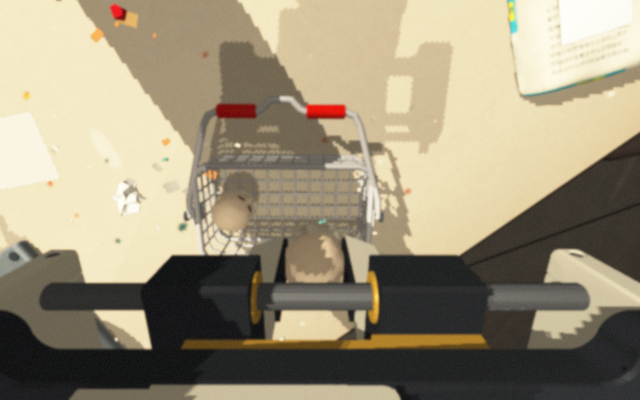

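Sleeves are seen at (236,111) and (326,111), matching the prediction, and the held head is over the free half. I'll lower and release it.

Converted, 0.088 m is 0.1467, -0.003 m is -0.005.

```bash
echo '[[0.02, -0.0033, -0.0017, 0.05, 0, 0, 0], [0.02, -0.005, -0.0017, 0.1, 0, 0, 0], [0.02, -0.005, -0.0017, 0.1333, 0, 0, 0], [0.02, -0.005, -0.0017, 0.1467, 0, 0, 0], [0.02, -0.005, -0.0017, 0.1467, 0, 0, 0]]' | python3 shift.py; echo '[[0.042, 0, 0, 0, 0, 0, 0], [0.042, 0, 0, 0, 0, 0, 0], [0.042, 0, 0, 0, 0, 0, 0], [0.042, 0, 0, 0, 0, 0, 0]]' | python3 shift.py;echo '[[0.042, 0, 0, -0.0333, 0, 0, 0], [0.042, 0, 0, -0.1, 0, 0, 0], [0.042, 0, 0, -0.1667, 0, 0, 0], [0.042, 0, 0, -0.2, 0, 0, 0]]' | python3 shift.py; python3 - <<'E'
from h import *
g=place([-.08,.033,0],.5871,.1812,-.412)[0]
plan(*target([g[0],g[1],.11],-.412,.52)); print('joints',probe_bus.state()['joint_positions'])
E
```

```text
time_s: 5.0
tool_pos: [0.5957, 0.1997, 0.0258]
eef_rot: [-0.002, 0.205, 0.979, -0.001]
ft_force: [-0.7, 0.4, 0.0]
width: 0.0306
grip_force: 20.0
time_s: 5.33
tool_pos: [0.598, 0.2021, 0.0291]
eef_rot: [0.001, 0.205, 0.979, 0.001]
ft_force: [0.6, 0.4, -0.1]
width: 0.0418
grip_force: 0.0
time_s: 5.67
tool_pos: [0.5987, 0.2032, 0.1532]
eef_rot: [0.002, 0.204, 0.979, 0.002]
ft_force: [0.7, 0.0, 0.4]
width: 0.0421
grip_force: 0.0
[0.027, -0.0, 0.02, 0.138, -0.136, 0.51]
[0.027, -0.012, 0.017, 0.138, -0.136, 0.51]
[0.02, -0.022, 0.016, 0.138, -0.136, 0.51]
joints [-0.01325532  0.58632041 -0.60949067  1.60970434  0.37262802  1.05791519
  0.43177489]
```

Converted, 0.027 m is 0.045, 0.022 m is 0.0367, 0.51 rad is 0.1275.

```bash
echo '[[0.03, 0.0083, 0, 0.0067, 0.007, -0.0068, 0.0255], [0.03, 0.0183, 0, 0.0133, 0.0138, -0.0135, 0.051], [0.03, 0.0267, 0, 0.02, 0.0208, -0.0205, 0.0765], [0.03, 0.0367, 0, 0.0267, 0.0275, -0.0273, 0.102], [0.03, 0.045, 0, 0.0333, 0.0345, -0.034, 0.1275]]' | python3 shift.py 20; echo '[[0.03, 0.0083, -0.0033, 0.005, 0.007, -0.0068, 0.0255], [0.03, 0.0183, -0.0083, 0.0117, 0.0138, -0.0135, 0.051], [0.03, 0.0267, -0.0117, 0.0167, 0.0208, -0.0205, 0.0765], [0.03, 0.0367, -0.0167, 0.0233, 0.0275, -0.0273, 0.102], [0.03, 0.045, -0.02, 0.0283, 0.0345, -0.034, 0.1275]]' | python3 shift.py; echo '[[0.03, 0.0067, -0.0067, 0.005, 0.007, -0.0068, 0.0255], [0.03, 0.0133, -0.015, 0.01, 0.0138, -0.0135, 0.051], [0.03, 0.02, -0.0217, 0.0167, 0.0208, -0.0205, 0.0765], [0.03, 0.0267, -0.03, 0.0217, 0.0275, -0.0273, 0.102], [0.03, 0.0333, -0.0367, 0.0267, 0.0345, -0.034, 0.1275]]' | python3 shift.py; echo '[[0.03, 0, 0, 0, 0, 0, 0], [0.03, 0, 0, 0, 0, 0, 0]]' | python3 shift.py; cat > near.py <<'E'
from h import *
T=cam('top');a=T[0]['frame'][115:263,195:392]; cv2.imwrite('pics/n.png',cv2.cvtColor(cv2.resize(a,None,fx=4,fy=4),cv2.COLOR_RGB2BGR))
E
python3 - <<'E'
from h import *
g=place([-.08,.033,0],.5871,.1812,-.412)[0]
print('joints',probe_bus.state()['joint_positions']);plan(*target([g[0],g[1],.046],-.412,.52)); 
d=snapshot('wrist'); cv2.imwrite('pics/w3.png',cv2.cvtColor(d['frame'],cv2.COLOR_RGB2BGR))
c=cam('wrist'); print(proj(place([[-.08,.032,.046],[-.08,-.032,.046]],.5871,.1812,-.412),c).round())
E
```

```text
time_s: 6.08
tool_pos: [0.5722, 0.2131, 0.1288]
eef_rot: [0.053, 0.446, 0.89, -0.08]
ft_force: [-0.6, 0.2, -0.8]
width: 0.0299
grip_force: 0.0
time_s: 6.5
tool_pos: [0.5464, 0.2243, 0.1084]
eef_rot: [0.1, 0.651, 0.736, -0.155]
ft_force: [0.4, -0.1, -0.5]
width: 0.0299
grip_force: 0.0
time_s: 6.92
tool_pos: [0.5211, 0.235, 0.0885]
eef_rot: [0.141, 0.809, 0.528, -0.218]
ft_force: [-0.5, -0.1, 0.7]
width: 0.0297
grip_force: 0.0
time_s: 7.08
tool_pos: [0.5218, 0.2343, 0.088]
eef_rot: [0.14, 0.807, 0.531, -0.218]
ft_force: [1.0, 0.2, 0.6]
width: 0.0301
grip_force: 0.0
joints [-0.61118826  0.76425242 -0.09748381  1.47843099  0.29437577  1.39240149
 -1.22990106]
[0.03, 0.001, 0.05, -0.002, 0.004, 0.006]
[[315. 190.]
 [314. 246.]]
```

View pics/w3.png

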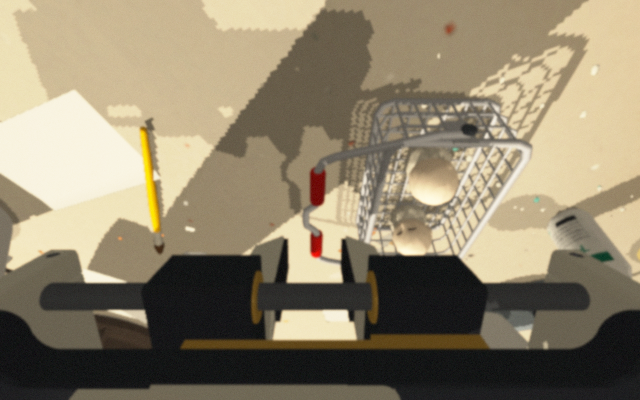

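Both heads are in the basket. The bail sleeves are at (318,187) and (316,244), within 3 px of the prediction, so I'll descend on the +y sleeve and pinch lightly.

Converted, 0.05 m is 0.0833, 0.03 m is 0.05.

```bash
echo '[[0.03, 0.0167, 0.0017, 0.0283, 0, 0, 0], [0.03, 0.0333, 0.0017, 0.0567, 0, 0, 0], [0.03, 0.05, 0.0017, 0.0833, 0, 0, 0], [0.03, 0.05, 0.0017, 0.0833, 0, 0, 0]]' | python3 shift.py; echo '[[0.004, 0, 0, 0, 0, 0, 0], [0.004, 0, 0, 0, 0, 0, 0], [0.004, 0, 0, 0, 0, 0, 0], [0.004, 0, 0, 0, 0, 0, 0]]' | python3 shift.py 20; python3 - <<'E'
from h import *
p,T=pose(); print('grasp',p-r.grasp_offset*T.as_matrix()[:,2], probe_bus.state()['width'],probe_bus.state()['grip_force'])
a=-.412; T0=pose()[1]
# arc about hinge: bar from angle 90deg (out -x) to 0 (up), displacement in tool axes
for th in np.radians([75,60,45,30,15,5,0]):
    d=R.from_euler('z',a).apply([-.08*np.sin(th)+.08,0,.08*np.cos(th)]); print(round(np.degrees(th)),T0.inv().apply(d).round(4))
E
```

```text
time_s: 7.52
tool_pos: [0.5214, 0.2331, 0.0275]
eef_rot: [0.14, 0.807, 0.53, -0.22]
ft_force: [-1.3, -0.2, -0.2]
width: 0.0301
grip_force: 0.0
time_s: 7.85
tool_pos: [0.5235, 0.2347, 0.0311]
eef_rot: [0.14, 0.808, 0.53, -0.217]
ft_force: [-0.6, 0.9, 3.1]
width: 0.0093
grip_force: 20.0
grasp [0.52725101 0.24325492 0.04736107] 0.009317146657393048 20.0097718834877
75 [-0.0103  0.0027 -0.0179]
60 [-0.02    0.0106 -0.0347]
45 [-0.0283  0.0233 -0.0491]
30 [-0.0347  0.0398 -0.0601]
15 [-0.0387  0.0591 -0.0671]
5 [-0.0399  0.0728 -0.0692]
0 [-0.0401  0.0798 -0.0695]
```

Converted, -0.053 m is -0.0883, -0.024 m is -0.04.

```bash
echo '[[0.004, -0.0117, 0.0017, -0.02, 0, 0, 0], [0.004, -0.0233, 0.0083, -0.04, 0, 0, 0], [0.004, -0.0333, 0.0183, -0.0583, 0, 0, 0], [0.004, -0.0433, 0.0317, -0.075, 0, 0, 0], [0.004, -0.0517, 0.0483, -0.0883, 0, 0, 0]]' | python3 shift.py 20; echo '[[0.004, -0.0067, 0.0183, -0.0117, 0, 0, 0], [0.004, -0.0117, 0.04, -0.02, 0, 0, 0], [0.004, -0.015, 0.0633, -0.025, 0, 0, 0], [0.004, -0.015, 0.085, -0.0267, 0, 0, 0], [0.004, -0.015, 0.085, -0.0267, 0, 0, 0]]' | python3 shift.py; echo '[[0.004, 0, 0, 0, 0, 0, 0], [0.004, 0, 0, 0, 0, 0, 0], [0.004, 0, 0, 0, 0, 0, 0]]' | python3 shift.py 60
python3 - <<'E'
from h import *
p,T=pose(); print('grasp',p-r.grasp_offset*T.as_matrix()[:,2])
for n,c in(('top',(slice(115,263),slice(195,295))),('side',(slice(225,325),slice(235,335)))):
    d=cam(n)[0]['frame'][c]; d=cv2.resize(d,(400,400)) if n=='side' else cv2.resize(d,(400,592)); cv2.imwrite(f'pics/u_{n}.png',cv2.cvtColor(d,cv2.COLOR_RGB2BGR))
a=cv2.imread('pics/u_top.png')[:400]; b=cv2.imread('pics/u_side.png'); cv2.imwrite('pics/u.png',np.hstack([cv2.imread('pics/u_top.png')[100:500],b]))
E
```

```text
time_s: 8.27
tool_pos: [0.5503, 0.2227, 0.0933]
eef_rot: [0.14, 0.808, 0.53, -0.217]
ft_force: [-0.4, 1.0, -0.9]
width: 0.0094
grip_force: 20.0
time_s: 8.68
tool_pos: [0.6007, 0.2002, 0.1137]
eef_rot: [0.142, 0.809, 0.528, -0.216]
ft_force: [-2.0, 0.8, 24.1]
width: 0.0096
grip_force: 20.0
time_s: 8.93
tool_pos: [0.5989, 0.2009, 0.1135]
eef_rot: [0.142, 0.809, 0.528, -0.216]
ft_force: [-1.6, 1.1, 23.3]
width: 0.0083
grip_force: 60.0
grasp [0.60266287 0.2095504  0.12980176]
```

View pics/u.png

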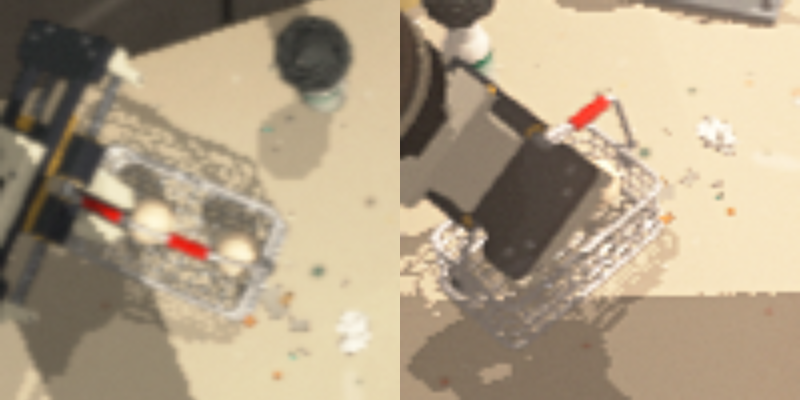

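The bail is upright with the sleeve pinched, both heads are in view and the basket hasn't shifted. Lifting now.

Converted, -0.035 m is -0.0583, -0.026 m is -0.0433.

```bash
echo '[[0.004, -0.005, 0, -0.0067, 0, 0, 0], [0.004, -0.01, 0, -0.0167, 0, 0, 0], [0.004, -0.0167, 0, -0.0283, 0, 0, 0], [0.004, -0.025, 0, -0.0433, 0, 0, 0], [0.004, -0.0333, 0, -0.0583, 0, 0, 0]]' | python3 shift.py; echo '[[0.004, -0.0167, 0, -0.0283, 0, 0, 0], [0.004, -0.0333, 0, -0.0583, 0, 0, 0], [0.004, -0.05, 0, -0.0867, 0, 0, 0], [0.004, -0.0667, 0, -0.1167, 0, 0, 0], [0.004, -0.0833, 0, -0.145, 0, 0, 0]]' | python3 shift.py;echo '[[0.004, 0, 0, 0, 0, 0, 0], [0.004, 0, 0, 0, 0, 0, 0], [0.004, 0, 0, 0, 0, 0, 0]]' | python3 shift.py
python3 - <<'E'
from h import *
p,T=pose(); g=p-r.grasp_offset*T.as_matrix()[:,2]; print('grasp',g)
# stop short of tip: seat offset ~-.004; eye in stand frame x=-.065, bar z
q=place([-.065,.033,0],.6189,-.1397,.087)[0]; print(q)
plan(*target([q[0],q[1],.285],.087,.52),lim=.12,rl=.3)
S=cam('side'); d=cv2.resize(S[0]['frame'][100:325,235:435],(533,600)); cv2.imwrite('pics/l.png',cv2.cvtColor(d,cv2.COLOR_RGB2BGR))
E
```

```text
time_s: 9.45
tool_pos: [0.5966, 0.202, 0.1501]
eef_rot: [0.14, 0.808, 0.529, -0.218]
ft_force: [0.5, -0.2, -3.4]
width: 0.0082
grip_force: 60.0
time_s: 9.87
tool_pos: [0.597, 0.2024, 0.2517]
eef_rot: [0.14, 0.808, 0.529, -0.218]
ft_force: [0.2, -0.1, -3.8]
width: 0.0085
grip_force: 60.0
time_s: 10.12
tool_pos: [0.5966, 0.2023, 0.2489]
eef_rot: [0.14, 0.808, 0.53, -0.219]
ft_force: [0.4, -0.2, -4.4]
width: 0.008
grip_force: 60.0
grasp [0.60048428 0.21091282 0.26512336]
[ 0.55127846 -0.11247268  0.        ]
[-0.094, 0.03, 0.047, -0.084, 0.001, -0.143]
[-0.097, 0.012, 0.048, -0.084, 0.001, -0.143]
[-0.098, -0.006, 0.049, -0.084, 0.001, -0.143]
```

View pics/l.png

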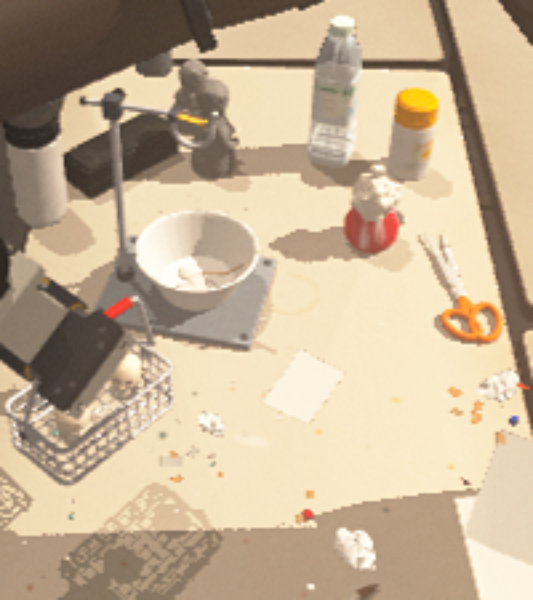

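The basket hangs level with both heads inside, clear of everything. I'll locate the brass gate and the red sleeves by colour before moving.

```bash
cat > loc.py <<'E'
from h import *
def blob(c,lo,hi,roi):
    u0,v0,u1,v1=roi; h=cv2.cvtColor(c[0]['frame'],cv2.COLOR_RGB2HSV)[v0:v1,u0:u1]; m=cv2.inRange(h,lo,hi)
    n,l,st,ce=cv2.connectedComponentsWithStats(m); k=1+np.argsort(-st[1:,4])[:2]; return [(ce[i]+[u0,v0],st[i,4]) for i in k]
SX=(.6189,-.1397,.087)
def st(P): return R.from_euler('z',-SX[2]).apply(np.array(P)-[SX[0],SX[1],0])
E
python3 - <<'E'
from loc import *
S=cam('side');T=cam('top')
a=blob(T,(10,140,90),(28,255,255),(340,150,370,200)); b=blob(S,(12,140,90),(28,255,255),(285,130,330,165)); print(a,b)
G=tri([(T,a[0][0]),(S,b[0][0])]); print('gate',G,'stand frame',st(G))
a=blob(T,(0,170,80),(6,255,255),(200,120,300,260)),blob(S,(0,170,80),(6,255,255),(235,180,340,290)); print(a)
E
```

```text
[(array([353.79411765, 175.20588235]), np.int32(34))] [(array([306.83333333, 144.5       ]), np.int32(24))]
gate [ 0.61398265 -0.13895878  0.25856776] stand frame [-0.00483434  0.00116569  0.25856776]
([(array([231.35294118, 194.64705882]), np.int32(34)), (array([207.17857143, 184.28571429]), np.int32(28))], [(array([279.11904762, 215.28571429]), np.int32(42))])
```

Units first: shifts go in shares of 600 mm and turns go in shares of 4 rad. So -0.094 m is -0.1567, -0.075 m is -0.125, -0.05 rad is -0.0125.

```bash
echo '[[0.004, -0.0317, 0.01, 0.015, -0.0043, 0, -0.007], [0.004, -0.0633, 0.02, 0.0317, -0.0085, 0, -0.0143], [0.004, -0.0933, 0.03, 0.0467, -0.0125, 0, -0.0215], [0.004, -0.125, 0.04, 0.0633, -0.0168, 0, -0.0285], [0.004, -0.1567, 0.05, 0.0783, -0.021, 0.0003, -0.0358]]' | python3 shift.py; echo '[[0.004, -0.0317, 0.0033, 0.0167, -0.0043, 0, -0.007], [0.004, -0.065, 0.0083, 0.0317, -0.0085, 0, -0.0143], [0.004, -0.0967, 0.0117, 0.0483, -0.0125, 0, -0.0215], [0.004, -0.13, 0.0167, 0.0633, -0.0168, 0, -0.0285], [0.004, -0.1617, 0.02, 0.08, -0.021, 0.0003, -0.0358]]' | python3 shift.py; echo '[[0.004, -0.0333, -0.0017, 0.0167, -0.0043, 0, -0.007], [0.004, -0.065, -0.0033, 0.0333, -0.0085, 0, -0.0143], [0.004, -0.0983, -0.0067, 0.0483, -0.0125, 0, -0.0215], [0.004, -0.13, -0.0083, 0.065, -0.0168, 0, -0.0285], [0.004, -0.1633, -0.01, 0.0817, -0.021, 0.0003, -0.0358]]' | python3 shift.py;  echo '[[0.004, 0, 0, 0, 0, 0, 0], [0.004, 0, 0, 0, 0, 0, 0], [0.004, 0, 0, 0, 0, 0, 0], [0.004, 0, 0, 0, 0, 0, 0], [0.004, 0, 0, 0, 0, 0, 0]]' | python3 shift.py
python3 - <<'E'
from loc import *
p,T0=pose(); g=p-r.grasp_offset*T0.as_matrix()[:,2]; print('grasp',g,st(g))
S=cam('side');T=cam('top')
a=blob(T,(0,170,80),(6,255,255),(310,140,370,260)),blob(S,(0,170,80),(6,255,255),(270,110,350,240)); print(a)
P=place([-.065,-.032,.285],*SX); print(proj(P,T),proj(P,S)); P=place([-.065,.032,.285],*SX); print(proj(P,T),proj(P,S))
plan(*target(place([-.065,.033,.285],*SX)[0],.087,.52))
E
```

```text
time_s: 10.68
tool_pos: [0.5819, 0.0932, 0.2551]
eef_rot: [0.158, 0.761, 0.595, -0.205]
ft_force: [0.4, 0.3, -4.5]
width: 0.0083
grip_force: 60.0
time_s: 11.1
tool_pos: [0.5673, -0.0146, 0.2623]
eef_rot: [0.174, 0.709, 0.656, -0.19]
ft_force: [0.7, 0.4, -4.1]
width: 0.0082
grip_force: 60.0
time_s: 11.52
tool_pos: [0.5523, -0.1228, 0.2685]
eef_rot: [0.189, 0.652, 0.713, -0.174]
ft_force: [-0.2, -0.1, -4.2]
width: 0.0082
grip_force: 60.0
time_s: 11.93
tool_pos: [0.5535, -0.1209, 0.2689]
eef_rot: [0.189, 0.653, 0.713, -0.174]
ft_force: [1.0, 0.6, -4.0]
width: 0.0081
grip_force: 60.0
grasp [ 0.5526892  -0.11158386  0.28517335] [-0.06351737  0.03376288  0.28517335]
([(array([367.35714286, 197.28571429]), np.int32(14)), (array([348., 198.]), np.int32(1))], [])
[[372.51420832 197.62004659]] [[329.42006089 133.03370995]]
[[345.12847273 200.7088454 ]] [[324.21720585 145.63914906]]
[-0.0, -0.001, 0.001, -0.0, 0.0, 0.0]
```

```bash
python3 - <<'E'
from loc import *
T=cam('top')[0]['frame'][150:250,310:410]; S=cam('side')[0]['frame'][110:210,260:360]; W=cam('wrist')[0]['frame'][50:300,120:520]
k=lambda a,s:cv2.resize(a,s,interpolation=cv2.INTER_CUBIC)
im=np.hstack([np.vstack([k(T,(300,300)),k(S,(300,300))]),np.vstack([k(W,(480,300)),k(W[150:250,120:280],(480,300))])])
cv2.imwrite('pics/z.png',cv2.cvtColor(im,cv2.COLOR_RGB2BGR))
E
```

```text
(no output)
```

View pics/z.png

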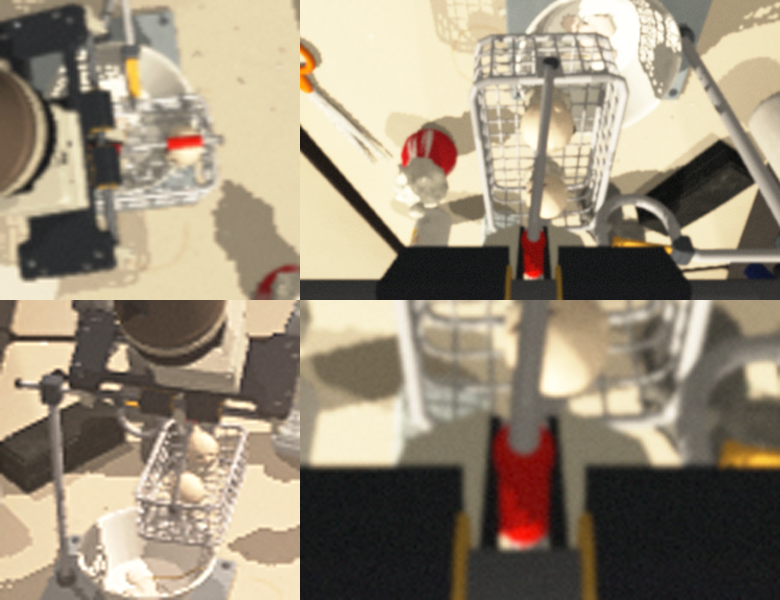

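The top crop shows the free sleeve at (185,143) in the mosaic, about 1 px from the prediction. The eye is aligned across the hook and the basket is clear of it. Next I'll go over the tip and down.

Converted, 0.045 m is 0.075, 0.038 m is 0.0633.

```bash
echo '[[0.004, 0, 0.01, 0, 0, 0, 0], [0.004, 0, 0.0267, 0, 0, 0, 0], [0.004, 0, 0.0467, 0, 0, 0, 0], [0.004, 0, 0.0633, 0, 0, 0, 0], [0.004, 0, 0.075, 0, 0, 0, 0]]' | python3 shift.py; echo '[[0.004, 0, 0.0067, 0, 0, 0, 0], [0.004, 0, 0.01, 0, 0, 0, 0], [0.004, 0, 0.01, 0, 0, 0, 0], [0.004, 0, 0.01, 0, 0, 0, 0], [0.004, 0, 0.01, 0, 0, 0, 0]]' | python3 shift.py; echo '[[0.004, 0, 0, 0, 0, 0, 0], [0.004, 0, 0, 0, 0, 0, 0], [0.004, 0, 0, 0, 0, 0, 0], [0.004, 0, 0, 0, 0, 0, 0], [0.004, 0, 0, 0, 0, 0, 0]]' | python3 shift.py; cat > chk.py <<'E'
from loc import *
s=probe_bus.state();p,T0=pose(); g=p-r.grasp_offset*T0.as_matrix()[:,2]; print('t',round(s['time_s'],2),'grasp st',st(g).round(4),'F st',R.from_euler('z',-SX[2]).apply(s['ft_force']).round(1),s['width'],s['grip_force'])
E
python3 chk.py
```

```text
time_s: 12.6
tool_pos: [0.5998, -0.1179, 0.2692]
eef_rot: [0.19, 0.653, 0.712, -0.174]
ft_force: [0.1, -0.3, -4.1]
width: 0.0083
grip_force: 60.0
time_s: 13.02
tool_pos: [0.6036, -0.1177, 0.2694]
eef_rot: [0.19, 0.653, 0.712, -0.174]
ft_force: [-0.1, 0.5, -3.0]
width: 0.0084
grip_force: 60.0
time_s: 13.43
tool_pos: [0.604, -0.1176, 0.2694]
eef_rot: [0.19, 0.653, 0.712, -0.174]
ft_force: [-0.7, 0.3, -3.7]
width: 0.0082
grip_force: 60.0
t 13.43 grasp st [-0.0129  0.0327  0.2857] F st [-0.7  0.3 -3.7] 0.0081945013862601 59.9983012676239
```

Converted, 0.0174 m is 0.029, 0.013 m is 0.0217.

```bash
echo '[[0.004, 0.0042, 0, 0.0072, 0, 0, 0], [0.004, 0.0083, 0, 0.0145, 0, 0, 0], [0.004, 0.0125, 0, 0.0217, 0, 0, 0], [0.004, 0.0167, 0, 0.029, 0, 0, 0], [0.004, 0.0167, 0, 0.029, 0, 0, 0]]' | python3 shift.py >/dev/null; python3 chk.py;  echo '[[0.004, 0.0017, 0, 0.0028, 0, 0, 0], [0.004, 0.0033, 0, 0.0058, 0, 0, 0], [0.004, 0.0033, 0, 0.0058, 0, 0, 0]]' | python3 shift.py >/dev/null; python3 chk.py
```

```text
t 13.85 grasp st [-0.0135  0.0327  0.264 ] F st [-0.6 -0.6 -3.4] 0.008533669872236083 59.99839425086975
t 14.1 grasp st [-0.0129  0.0327  0.2612] F st [ 0.3 -0.2 -4.4] 0.00813915535375272 59.998353123664856
```

Converted, 0.0035 m is 0.0058, 0.002 m is 0.0033.

```bash
echo '[[0.004, 0.0017, 0, 0.0028, 0, 0, 0], [0.004, 0.0033, 0, 0.0058, 0, 0, 0], [0.004, 0.0033, 0, 0.0058, 0, 0, 0]]' | python3 shift.py >/dev/null; python3 chk.py;  echo '[[0.004, 0, -0.0017, 0, 0, 0, 0], [0.004, 0, -0.0033, 0, 0, 0, 0], [0.004, 0, -0.005, 0, 0, 0, 0], [0.004, 0, -0.0067, 0, 0, 0, 0], [0.004, 0, -0.0067, 0, 0, 0, 0]]' | python3 shift.py >/dev/null; python3 chk.py; echo '[[0.004, 0, -0.0017, 0, 0, 0, 0], [0.004, 0, -0.0033, 0, 0, 0, 0], [0.004, 0, -0.0033, 0, 0, 0, 0], [0.004, 0, -0.0033, 0, 0, 0, 0]]' | python3 shift.py >/dev/null; python3 chk.py
```

```text
t 14.35 grasp st [-0.013   0.0327  0.2571] F st [-0.6 -0.4 -4.2] 0.008235217593656708 59.99808132648468
t 14.77 grasp st [-0.0171  0.0327  0.2576] F st [ 0.3  0.5 -4.4] 0.008563231130315237 59.998313784599304
t 15.1 grasp st [-0.0189  0.0326  0.2575] F st [ 0.1  0.2 -3.8] 0.00864423557350196 59.998024106025696
```

Converted, -0.001 m is -0.0017.

```bash
for i in 1 ; do echo '[[0.004, 0, -0.0017, 0, 0, 0, 0], [0.004, 0, -0.0017, 0, 0, 0, 0], [0.004, 0, -0.0017, 0, 0, 0, 0]]' | python3 shift.py >/dev/null; python3 chk.py; echo '[[0.004, 0, -0.0017, 0, 0, 0, 0], [0.004, 0, -0.0017, 0, 0, 0, 0], [0.004, 0, -0.0017, 0, 0, 0, 0]]' | python3 shift.py >/dev/null; python3 chk.py;echo '[[0.004, 0, -0.0017, 0, 0, 0, 0], [0.004, 0, -0.0017, 0, 0, 0, 0], [0.004, 0, -0.0017, 0, 0, 0, 0]]' | python3 shift.py >/dev/null; python3 chk.py; done
```

```text
t 15.35 grasp st [-0.0198  0.0327  0.2575] F st [ 0.4 -0.1 -3.7] 0.00825867792341 59.99787747859955
t 15.6 grasp st [-0.0204  0.0328  0.2577] F st [ 3.  -0.4 -4.4] 0.008437644757938801 60.01296401023865
t 15.85 grasp st [-0.021   0.0329  0.2578] F st [ 4.9 -1.4 -3.9] 0.008611859723085433 60.0565767288208
```

Contact with the free leg came at x = -0.0204, close to the estimate. Pressing down along it.

Converted, 0.0026 m is 0.0043, 0.0017 m is 0.0028.

```bash
D='x'; echo '[[0.004, 0.0008, 0.0005, 0.0015, 0, 0, 0], [0.004, 0.0017, 0.0008, 0.0028, 0, 0, 0], [0.004, 0.0025, 0.0008, 0.0043, 0, 0, 0]]' | python3 shift.py >/dev/null; python3 chk.py; echo '[[0.004, 0.0008, 0, 0.0015, 0, 0, 0], [0.004, 0.0017, 0, 0.0028, 0, 0, 0], [0.004, 0.0025, 0, 0.0043, 0, 0, 0]]' | python3 shift.py >/dev/null; python3 chk.py; echo '[[0.004, 0.0008, 0, 0.0015, 0, 0, 0], [0.004, 0.0017, 0, 0.0028, 0, 0, 0], [0.004, 0.0025, 0, 0.0043, 0, 0, 0]]' | python3 shift.py >/dev/null; python3 chk.py
```

```text
t 16.1 grasp st [-0.0204  0.0325  0.2555] F st [ 5.4 -0.8  4.5] 0.008754777665423147 60.05248010158539
t 16.35 grasp st [-0.0199  0.0324  0.2528] F st [ 5.8 -0.2  4.6] 0.00827230382608227 60.0829803943634
t 16.6 grasp st [-0.02    0.0325  0.2497] F st [ 6.6 -0.1  4.8] 0.008309950736010086 60.08263170719147
```

Converted, 0.0026 m is 0.0043, 0.0017 m is 0.0028.

```bash
echo '[[0.004, 0.0008, 0, 0.0015, 0, 0, 0], [0.004, 0.0017, 0, 0.0028, 0, 0, 0], [0.004, 0.0025, 0, 0.0043, 0, 0, 0]]' | python3 shift.py >/dev/null; python3 chk.py; echo '[[0.004, 0.0008, 0, 0.0015, 0, 0, 0], [0.004, 0.0017, 0, 0.0028, 0, 0, 0], [0.004, 0.0025, 0, 0.0043, 0, 0, 0]]' | python3 shift.py >/dev/null; python3 chk.py; echo '[[0.004, 0.0008, 0, 0.0015, 0, 0, 0], [0.004, 0.0017, 0, 0.0028, 0, 0, 0], [0.004, 0.0025, 0, 0.0043, 0, 0, 0]]' | python3 shift.py >/dev/null; python3 chk.py
```

```text
t 16.85 grasp st [-0.02    0.0325  0.2468] F st [5.7 0.9 5.4] 0.00802632372043259 60.08381724357605
t 17.1 grasp st [-0.0201  0.0324  0.2439] F st [ 4.4 -0.1  5.4] 0.008200190141700288 60.084291100502014
t 17.35 grasp st [-0.02    0.0326  0.2403] F st [ 7.2 -1.   1.7] 0.008552184401133926 60.10191321372986
```

Converted, 0.0026 m is 0.0043, 0.002 m is 0.0033.

```bash
echo '[[0.004, 0.0008, 0.0008, 0.0015, 0, 0, 0], [0.004, 0.0017, 0.0017, 0.0028, 0, 0, 0], [0.004, 0.0025, 0.0033, 0.0043, 0, 0, 0]]' | python3 shift.py >/dev/null; python3 chk.py; echo '[[0.004, 0.0017, 0.0033, 0.0028, 0, 0, 0], [0.004, 0.0033, 0.0067, 0.0058, 0, 0, 0], [0.004, 0.0033, 0.01, 0.0058, 0, 0, 0], [0.004, 0.0033, 0.01, 0.0058, 0, 0, 0]]' | python3 shift.py >/dev/null; python3 chk.py; echo '[[0.004, 0.0017, 0.0033, 0.0028, 0, 0, 0], [0.004, 0.0033, 0.0067, 0.0058, 0, 0, 0], [0.004, 0.0033, 0.01, 0.0058, 0, 0, 0], [0.004, 0.0033, 0.01, 0.0058, 0, 0, 0]]' | python3 shift.py >/dev/null; python3 chk.py
```

```text
t 17.6 grasp st [-0.019   0.0327  0.2368] F st [ 3.2  0.1 -1. ] 0.008411125642061775 60.050817131996155
t 17.93 grasp st [-0.0139  0.0326  0.2315] F st [-0.2  0.  -4. ] 0.008279181506717819 60.00216722488403
t 18.27 grasp st [-0.0071  0.0327  0.2282] F st [-0.2  0.5 -3.7] 0.008077044365734127 60.000715255737305
```

Converted, 0.0035 m is 0.0058, 0.002 m is 0.0033.

```bash
echo '[[0.004, 0.0017, 0.0017, 0.0028, 0, 0, 0], [0.004, 0.0033, 0.0025, 0.0058, 0, 0, 0], [0.004, 0.0033, 0.0025, 0.0058, 0, 0, 0]]' | python3 shift.py >/dev/null; python3 chk.py; echo '[[0.004, 0.0008, 0, 0.0015, 0, 0, 0], [0.004, 0.0017, 0, 0.0028, 0, 0, 0], [0.004, 0.0017, 0, 0.0028, 0, 0, 0]]' | python3 shift.py >/dev/null; python3 chk.py; echo '[[0.004, 0.0008, 0, 0.0015, 0, 0, 0], [0.004, 0.0017, 0, 0.0028, 0, 0, 0], [0.004, 0.0017, 0, 0.0028, 0, 0, 0]]' | python3 shift.py >/dev/null; python3 chk.py;python3 - <<'E'
from loc import *
S=cam('side');T=cam('top')
print(blob(T,(10,140,90),(28,255,255),(340,150,370,200)), blob(S,(12,140,90),(28,255,255),(285,130,330,165)))
E
```

```text
t 18.52 grasp st [-0.0058  0.0325  0.2244] F st [-0.8  1.3  0.4] 0.00839873939310609 59.99625742435455
t 18.77 grasp st [-0.0056  0.0324  0.2234] F st [-2.6  2.1  7.2] 0.008566718530354383 59.99947786331177
t 19.02 grasp st [-0.0054  0.0322  0.2223] F st [-5.1  2.5 13.4] 0.008242802587983206 59.998594522476196
[(array([353.85, 174.95]), np.int32(40))] []
```

The wire is seated (contact at grasp z ≈ 0.2244). I'll relieve the load, open and back out along the tool axis.

Converted, -0.0017 m is -0.0028, -0.001 m is -0.0017.

```bash
echo '[[0.004, -0.0008, 0, -0.0015, 0, 0, 0], [0.004, -0.0017, 0, -0.0028, 0, 0, 0], [0.004, -0.0017, 0, -0.0028, 0, 0, 0], [0.004, -0.0017, 0, -0.0028, 0, 0, 0]]' | python3 shift.py >/dev/null; python3 chk.py; echo '[[0.03, 0, 0, 0, 0, 0, 0], [0.03, 0, 0, 0, 0, 0, 0], [0.03, 0, 0, 0, 0, 0, 0], [0.03, 0, 0, 0, 0, 0, 0], [0.03, 0, 0, 0, 0, 0, 0]]' | python3 shift.py 10; python3 chk.py; echo '[[0.03, 0, 0, -0.0167, 0, 0, 0], [0.03, 0, 0, -0.0417, 0, 0, 0], [0.03, 0, 0, -0.0833, 0, 0, 0], [0.03, 0, 0, -0.1333, 0, 0, 0], [0.03, 0, 0, -0.1667, 0, 0, 0]]' | python3 shift.py; echo '[[0.03, 0, 0, -0.0333, 0, 0, 0], [0.03, 0, 0, -0.0833, 0, 0, 0], [0.03, 0, 0, -0.15, 0, 0, 0], [0.03, 0, 0, -0.2, 0, 0, 0], [0.03, 0, 0, -0.2, 0, 0, 0]]' | python3 shift.py>/dev/null;echo '[[0.03, 0, 0, 0, 0, 0, 0], [0.03, 0, 0, 0, 0, 0, 0], [0.03, 0, 0, 0, 0, 0, 0], [0.03, 0, 0, 0, 0, 0, 0], [0.03, 0, 0, 0, 0, 0, 0]]' | python3 shift.py >/dev/null;python3 chk.py; cat > fin.py <<'E'
from loc import *
S=cam('side');T=cam('top')
print(probe_bus.state()['time_s']); a=blob(T,(10,140,90),(28,255,255),(340,150,370,200)); b=blob(S,(12,140,90),(28,255,255),(285,130,330,165)); print('gate',a,b)
if a and b: print(st(tri([(T,a[0][0]),(S,b[0][0])])))
a=blob(T,(0,150,80),(6,255,255),(310,140,395,225)); b=blob(S,(0,150,80),(6,255,255),(265,120,345,200)); print('red',a,b)
for y in(-.032,.032):
    P=place([-.0056,y+.001,.2195],*SX); print(proj(P,T),proj(P,S))
E
python3 fin.py
```

```text
t 19.45 grasp st [-0.0055  0.0324  0.2236] F st [-2.   1.1  5.5] 0.008465379534600727 60.0029593706131
time_s: 19.87
tool_pos: [0.611, -0.1169, 0.206]
eef_rot: [0.19, 0.653, 0.712, -0.174]
ft_force: [-0.6, -0.1, 0.7]
width: 0.0294
grip_force: 0.0
t 19.87 grasp st [-0.0059  0.0327  0.2223] F st [-0.6  0.   0.7] 0.02941378626506112 0.0
time_s: 20.28
tool_pos: [0.6071, -0.0654, 0.2955]
eef_rot: [0.19, 0.653, 0.712, -0.173]
ft_force: [0.6, 0.7, -0.9]
width: 0.03
grip_force: 0.0
t 21.12 grasp st [-0.0061  0.1414  0.4125] F st [-0.4 -0.7 -0.6] 0.030185122509992786 0.0
21.2167
gate [(array([353.94871795, 175.38461538]), np.int32(39))] [(array([306.88461538, 144.61538462]), np.int32(26))]
[-0.0050616   0.00079722  0.25792836]
red [(array([365.        , 176.63157895]), np.int32(38)), (array([339.61764706, 180.41176471]), np.int32(34))] [(array([305.        , 160.76190476]), np.int32(21)), (array([309.28571429, 148.92857143]), np.int32(14))]
[[365.40897899 177.83998528]] [[309.18998667 149.32628014]]
[[339.9184583  180.67647832]] [[303.40504255 162.00193872]]
```

The gate centroid is unchanged, so it is shut, and the sleeves sit where a seated bail would put them. I'll wait for any swing to die and recheck.

```bash
W='x'; for i in 1 2 3 4 5 6 7 8; do echo '[[0.03, 0, 0, 0, 0, 0, 0], [0.03, 0, 0, 0, 0, 0, 0], [0.03, 0, 0, 0, 0, 0, 0], [0.03, 0, 0, 0, 0, 0, 0], [0.03, 0, 0, 0, 0, 0, 0]]' | python3 shift.py >/dev/null; done; python3 fin.py|head -4; python3 - <<'E'
from loc import *
def z(): return [cam(n)[0]['frame'].astype(int)[v0:v1,u0:u1] for n,(u0,v0,u1,v1) in (('top',(315,150,395,225)),('side',(265,120,345,220)))]
a=z()
for _ in range(6): snapshot('wrist')
b=z(); print('motion px',[int((abs(x-y).max(2)>40).sum()) for x,y in zip(a,b)])
S=cam('side');T=cam('top')
for n,c,roi in(('top',T,(325,150,385,215)),('side',S,(275,140,335,205))): print(n,blob(c,(5,40,110),(20,130,255),roi))
for y in(-.045,.02): P=place([-.0056,y,.2195-.126+.025],*SX); print(proj(P,T).round(),proj(P,S).round())
E
```

```text
24.65
gate [(array([353.88888889, 175.11111111]), np.int32(36))] [(array([306.83333333, 144.5       ]), np.int32(24))]
[-0.00465936  0.00087736  0.25836523]
red [(array([364.95 , 176.725]), np.int32(40)), (array([339.54054054, 180.08108108]), np.int32(37))] [(array([304.40909091, 161.04545455]), np.int32(22)), (array([309.88235294, 148.88235294]), np.int32(17))]
motion px [0, 0]
top [(array([342.81184669, 186.34843206]), np.int32(287)), (array([350.7753304 , 206.58590308]), np.int32(227))]
side [(array([307.38181135, 175.27583615]), np.int32(2661)), (array([305.66666667, 141.9       ]), np.int32(30))]
[[366. 184.]] [[311. 173.]]
[[342. 187.]] [[305. 186.]]
```

Nothing is moving, the gate is shut, the bail is seated, and the heads were seen in the basket after the lift. I'm handing in.

```bash
python3 -c "
from rig import r, probe_bus, snapshot
print(r.close_job())"
```

```text
the job is handed in; nothing more can be done
None
```

The job is handed in, with the basket hanging still on the hook and the gate shut over the bail's eye; both heads were last seen inside just before hanging, and the hand-in returned no verdict.

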